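Point out the badly washed-out flower in a screen-printing stencil

ROBOT

A 6-joint arm with a two-finger parallel gripper is mounted at the origin on the work surface. World frame = base frame: x ahead of the robot, y to its left, z up, the work surface at z = 0. Lengths are in m, angles in rad, forces in N, time in s.
With the tool pointing down it reaches from about 0.425 to 0.95 m from the base axis. Payload 3.5 kg.
Tool frame: the origin (TCP) lies between the finger pads, 19 mm behind the fingertips; this is the grasp point; z points along the fingers, y is the line along which they close (so a half turn about z gives the same grasp; the last joint's range is limited). The gripper opens to 85 mm and grips with 20 to 120 N. Pads are 22 mm wide; open, the fingers measure 114 mm over their backs; the gripper's body (76 mm by 85 mm) begins 54 mm behind the grasp point. The pads swing forward as they close: fully open they stand 13 mm farther back than shut.
Start: joints at [-1.341, 0.286, 1.577, -0, 1.279, -0.15], TCP at [0.25, -0.627, 0.25] pointing down, gripper open.
Joint ranges: [-2.77, 2.77], [-0.9, 2.22], [0.21, 2.48], [-1.53, 4.67], [0.24, 2.81], [-2.84, 2.84]. Speed limits (rad/s): [2.79, 2.79, 3.14, 3.14, 3.14, 3.14].

INTERFACE

Orientations are given as a unit quaternion [x, y, z, w].
In Python, from plant import get_state, read_camera, ctrl gives the robot as it stands.
- The arm moves only by the shell command python3 -m crank 'ROWS' [FORCE]. ROWS is JSON, a list of rows, each a list of 3 entries, a list of its own where there are three numbers: the shift along the tool's x, y, z in mm, then the turn about the tool's z in degrees, then the closure in counts, from 0 (fully open) to 255 (shut). In form: [[[tx, ty, tz], yaw, claw], ...]. A call has 1 to 10 rows; each row is the pose to reach, as a shift and turn from the pose commanded when the call began, along the tool's axes at that moment; what a row does not reach only later rows make up. A row lasts 1/10 s, in which the tool goes at most 50 mm and 8.59 degrees, less where a joint would pass 70% of its speed; a pose out of reach is approached as far as the arm can. A call with a gripper value outside its range is refused whole. The fingers move at their own pace and stop on an object; FORCE is the grip in N (left out, the last holds). Time passes only in rows, so rows that repeat a pose let the fingers close. It gives the time, the measured TCP pose, the force, the opening and the grip force at its end, in the units of the state.
- get_state(): the state, without advancing time (a new reading comes with each control period).
- read_camera(name): name is "side" or "top" or "wrist"; returns a dict with "frame" (420x560x3 uint8, blue, green, red), "range_z" (420x560 float32, m along the optical axis (not along the pixel's ray), 0 where there is no reading), "vfov" (degrees; the focal length in pixels is half the picture's height over the tangent of half this angle, whatever the lens; pixels are square), "cx", "cy" (the principal point, pixels), "origin" and "orientation" of the camera in the world. Camera axes: x right, y down, z forward; pixel columns grow to the right and rows downward; lengths in m; the calibration is good to about 2 mm. The wrist camera is an equidistant fisheye: a pixel r from the principal point sees the ray r / f radians off the axis. A picture is of the moment at which its call begins.
- ctrl.sign_off(): hands the job in; it is judged then, once.
The state is a dict: "time": time; "qpos": joint angles; "dq": joint speeds; "joint_efforts": joint torques, N m; "eef_pos": TCP position; "tcp_rot": TCP orientation; "contact_force": force on the tool from outside, world axes, zero at the start; "wrist_torque": the same for the moment, N m; "opening": opening from 0.0 (shut) to 1.0 (fully open); "finger_force": force on a finger pad.
Only numpy, scipy, OpenCV 4.12 (cv2) and the standard library are available. Lean on these libraries where they do the work, as an engineer would, in place of code of your own. Each camera call takes 0.05 s, during which the arm holds its last target. There are 200 camera calls.

TASK

One of the four flowers in the stencil of the clamped screen has not washed out properly: half of its petals are missing. With your fingertips push the squeegee that lies over the flowers across the screen, without lifting it, until it rests along the frame bar at the clamps; then point at the bad flower for your workmate: hold your fingertips just above its centre for at least two seconds and finish still pointing there. Never touch the stencil itself, and leave everything else where it stands.

Things in the scene. Friction and masses are not known exactly. Their poses are not given: they have to be found in the camera images.
- press: Fixed screen-printing base: grey-topped board 445 x 640 mm, 18 mm thick, with a metal-framed screen held in two hinge clamps. Origin: on the table under the screen's centre; x points across the screen to the clamps (away from the robot), y along its long side to the left, z up. Frame 310 (x) x 410 (y) mm outside, bars 30 mm wide, tops at z = 47 mm.
- clamp_bar (a point): Middle of the inner face of the frame's clamp-side bar, where it meets the stencil: x = 125, y = 0, z = 25 mm of the press; axes as the press. The bar is 22 mm higher than the stencil. The clamps' black knobs stand 15 mm beyond this face, 120 mm to either side, up to 84 mm above the table.
- mesh: The stencil: teal-coated mesh, 250 (x) x 350 (y) mm, filling the frame; fixed, delicate, not to be touched by the robot. Origin: screen's centre, 23 mm above the table; upper face 2 mm above the origin. Axes as the press. The four flowers lie in a row at x = -45 mm, y = -105, -35, 35, 105 mm.
- squeegee: Wooden squeegee with brown blade, loose, flat on the stencil: 98 (x) x 240 (y) x 28 mm high, 0.4 kg, slides at a few N. Origin: centre of underside; x to the blade and clamps. Handle from x = -49 (flat back, to push at mid-length) to 23 mm, then blade, 8 mm thick, to 49 mm. 40 mm or more is free behind its back. Along the bar its origin is 49 mm short of point clamp_bar.
- bad_flower: The bad flower: flat pale opening in the teal stencil, a centre dot and only three neighbouring petals; the other three flowers have six petals all round, 60 mm across. Which of the four places it has varies. Origin: its centre dot, on the stencil's upper face (25 mm above the table), z up. Pointing is judged by the tool point (TCP) over this origin.
- ink_tub: White lidded plastic ink tub, 86 mm across, 85 mm tall, standing on the base left of the screen. Loose, to be left alone. Origin: middle of its underside.
- tape_roll: Roll of brown tape, 96 mm across, 25 mm high, lying flat on the base left of the screen. Loose, to be left alone. Origin: middle of its underside.
- ink_jar: Clear jar with black lid, 68 mm across, 75 mm tall, on the base right of the screen. Loose, to be left alone. Origin: middle of its underside.
- filler_pot: Small amber glass pot with metal lid, 52 mm across, 55 mm tall, on the base right of the screen. Loose, to be left alone. Origin: middle of its underside.
- ink_knife: Ink knife (spatula), 220 mm long, 30 mm wide, 16 mm high, lying on the front margin of the base, between the screen and the robot. Loose, to be left alone. Origin: its underside, near its middle.
- pen_pot: Grey pot with pens, 76 mm across, about 140 mm tall with the pens, on the base's near right corner. Loose, to be left alone. Origin: middle of its underside.

How it is judged:
By the outcome, as a careful person would: the job done as asked, in the order asked, and still so for the second after the job is handed in, with the robot touching nothing.
It also fails if it takes over 42 s, if anything falls off the work surface, if the arm or the gripper's body presses on something with over 40 N, if the wrist force passes 120 N, or if a joint passes its speed limit or range.

## Working session

There is one attempt and no reset: what is moved stays moved. The work goes in short steps, Python scripts to look and compute and a shell command to move; the robot and the scene stay as the last step left them, time stands still between calls to the robot, and variables do not carry over. Pictures are saved under pics/ and viewed, at most 10 in all, crops included, and the job is handed in when it is done.

```bash
ls; mkdir -p pics; cat > h.py <<'E'
import numpy as np, cv2
from scipy.spatial.transform import Rotation as R
from plant import get_state, read_camera, ctrl
def pt(c,u,v,z=None):
    """world point of pixel from depth, or on plane z"""
    f=c["frame"].shape[0]/2/np.tan(np.radians(c["vfov"])/2)
    d=np.array([(u-c["cx"])/f,(v-c["cy"])/f,1.])
    Q=R.from_quat(c["orientation"]).as_matrix(); o=np.array(c["origin"])
    if z is None: return o+Q@(d*c["range_z"][int(v),int(u)])
    w=Q@d; return o+w*(z-o[2])/w[2]
E
python3 - <<'E'
from h import *
import pickle
for n in("top","side"):
    c=read_camera(n); pickle.dump(c,open(n+".pkl","wb"))
    cv2.imwrite(f"pics/{n}0.png",cv2.resize(c["frame"],(800,600)))
    print(n,c["origin"],c["orientation"],c["vfov"],c["cx"],c["cy"])
s=get_state();print(s)
print(R.from_quat(s["tcp_rot"]).as_matrix().round(3))
E
```

```text
pics
top [0.38816496 0.0132808  1.10438334] [ 0.7060605  -0.70393414  0.05426677 -0.05486721] 42.258968510771865 280.5357542109681 203.9733047226451
side [0.18957282 0.7038233  0.89523479] [-0.23043899  0.90449223 -0.34753699  0.08949708] 42.261166986104556 283.6343489985349 221.2982492002402
{'time': 0.1, 'qpos': array([-1.34094281e+00,  2.87122820e-01,  1.57806015e+00,  5.70226736e-06,
        1.27860566e+00, -1.50030089e-01]), 'dq': array([ 0.00228941, -0.00191389, -0.0025902 ,  0.00087962,  0.00014525,
       -0.00050749]), 'joint_efforts': array([ 1.30017299e-03, -4.07296264e+01, -2.93698186e+01, -9.91518164e-05,
        3.41618041e-03, -3.94166108e-06]), 'eef_pos': array([ 0.25017755, -0.62631568,  0.24873896]), 'tcp_rot': array([ 9.82014788e-01,  1.88800821e-01, -4.10836919e-05, -1.09722139e-03]), 'contact_force': array([-1.29718135, -0.63883537, -0.06164107]), 'wrist_torque': array([0.02422284, 0.06492011, 0.00092348]), 'finger_force': 0.0, 'opening': 1.0005898202775518}
[[ 0.929  0.371 -0.   ]
 [ 0.371 -0.929  0.002]
 [ 0.    -0.002 -1.   ]]
```

View pics/top0.png

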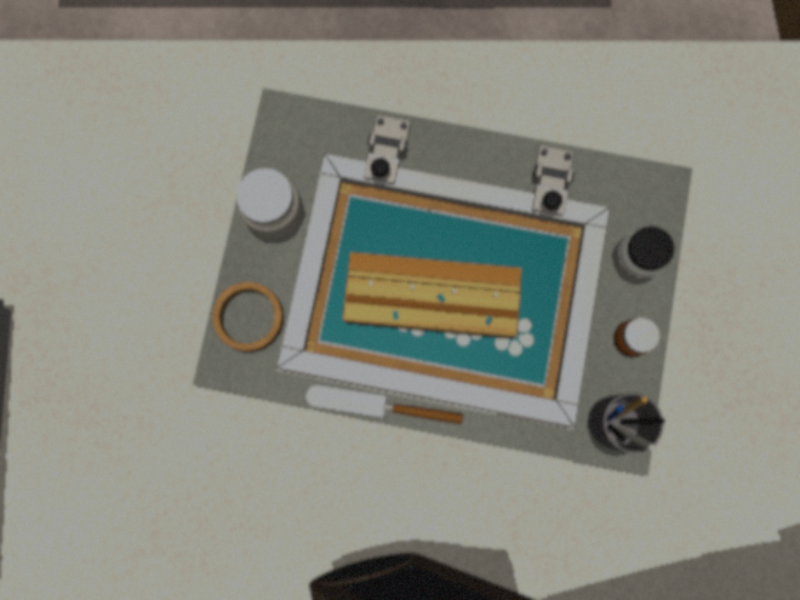

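View pics/side0.png

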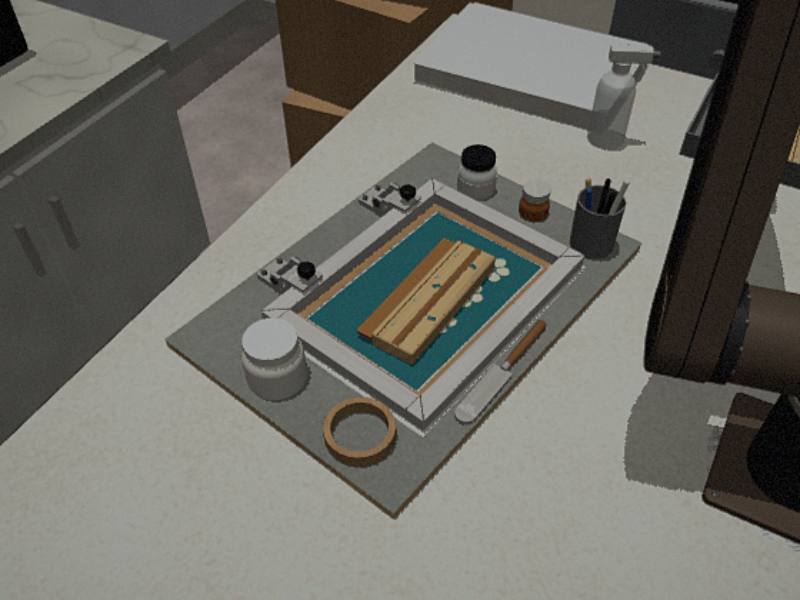

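The top picture shows the frame's outer corners near (330,156), (607,210), (575,425), (280,366). The squeegee's back edge runs from (344,320) to (518,336) and its blade edge from (349,253) to (521,267), in 800x600 pixels. The flowers peek out below it, and the rightmost is at about (515,337).

```bash
cat >> h.py <<'E'
def press_fit(P,L):
    # rigid 2D fit L->P ; returns origin, yaw
    P=np.array(P)[:,:2];L=np.array(L,float)
    a=P-P.mean(0);b=L-L.mean(0)
    yaw=np.arctan2((b[:,0]*a[:,1]-b[:,1]*a[:,0]).sum(),(b*a).sum())
    M=np.array([[np.cos(yaw),-np.sin(yaw)],[np.sin(yaw),np.cos(yaw)]])
    o=P.mean(0)-M@L.mean(0); return o,yaw,M,(P-o-L@M.T)
E
python3 - <<'E'
from h import *
import pickle
c=pickle.load(open("top.pkl","rb"))
px=[(330,156),(607,210),(575,425),(280,366)]
L=[(.155,.205),(.155,-.205),(-.155,-.205),(-.155,.205)]
P=[pt(c,.7*u,.7*v,.047) for u,v in px]
o,y,M,r=press_fit(P,L);print("press",o,np.degrees(y),(r*1000).round(1))
bx=[(263,89),(691,169),(648,475),(195,385)]
print("board",[pt(c,.7*u,.7*v,.018).round(3) for u,v in bx])
S=[pt(c,.7*u,.7*v,.053 if i<2 else .035) for i,(u,v) in enumerate([(344,320),(518,336),(521,267),(349,253)])]
so,sy,sM,sr=press_fit(S,[(-.049,.12),(-.049,-.12),(.049,-.12),(.049,.12)])
print("sq",so,np.degrees(sy),(sr*1000).round(1),"in press",M.T@(so-o))
for yy in(-.105,-.035,.035,.105): print("flower",yy,o+M@[-.045,yy])
print("clampbar",o+M@[.125,0])
v=c["frame"]; cv2.imwrite("pics/crop.png",cv2.resize(v[165:265,200:400],None,fx=4,fy=4,interpolation=2))
E
```

```text
press [ 0.559403  -0.0501795] -11.153528386022076 [[-4.4 -5.7]
 [-2.7  7.1]
 [ 4.3  1.3]
 [ 2.8 -2.8]]
board [array([0.859, 0.219, 0.018]), array([ 0.738, -0.406,  0.018]), array([ 0.305, -0.324,  0.018]), array([0.425, 0.3  , 0.018])]
sq [ 0.55052693 -0.0299678 ] -4.698710515444693 [[ 0.7 -2. ]
 [-0.8  0.5]
 [ 0.2 -0.3]
 [-0.1  1.7]] in press [-0.01261815  0.01811297]
flower -0.105 [ 0.49494188 -0.14449156]
flower -0.035 [ 0.50848259 -0.07581369]
flower 0.035 [ 0.52202329 -0.00713583]
flower 0.105 [0.535564   0.06154204]
clampbar [ 0.68204204 -0.07435933]
```

View pics/crop.png

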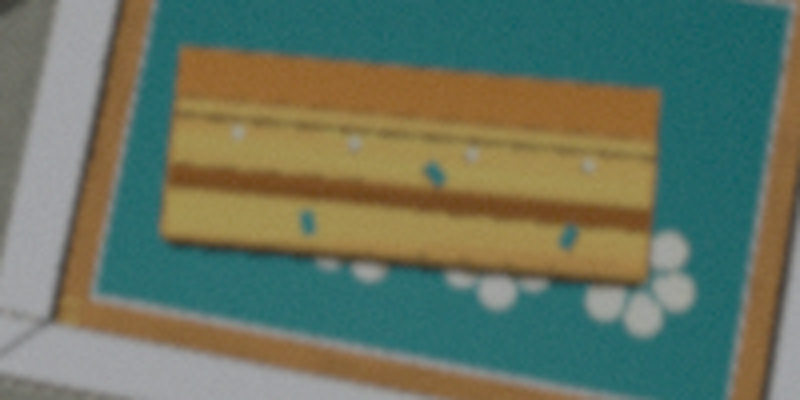

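The crop confirms that the squeegee is turned about 6.5° relative to the screen. The flowers show below its back edge: the rightmost and middle ones are partly visible, and the leftmost is hidden or missing petals. I'll go above the spot behind its back.

```bash
python3 -m crank '[[[437,-487,0],33,0],[[437,-487,0],33,0],[[437,-487,0],33,0],[[437,-487,0],33,0],[[437,-487,0],33,0],[[437,-487,0],33,0],[[437,-487,0],33,0],[[437,-487,0],33,0],[[437,-487,0],33,0],[[437,-487,0],33,0]]'
```

```text
time: 1.1
eef_pos: [0.4224, -0.1554, 0.2498]
tcp_rot: [0.995, -0.098, 0.0, -0.0]
contact_force: [1.3, 0.6, -0.1]
opening: 1.001
finger_force: 0.0
```

```bash
python3 -m crank '[[[24,-140,0],0,0],[[24,-140,0],0,0],[[24,-140,0],0,0],[[24,-140,20],0,0],[[24,-140,40],0,0],[[24,-140,50],0,0],[[24,-140,50],0,0]]'; python3 - <<'E'
from h import *
import pickle
s=get_state();print(s["eef_pos"])
for n in("wrist","top"):
    c=read_camera(n); pickle.dump(c,open(n+"1.pkl","wb"))
    cv2.imwrite(f"pics/{n}1.png",cv2.resize(c["frame"],(800,600)))
    print(c["origin"],c["orientation"],c["vfov"])
E
```

```text
time: 1.8
eef_pos: [0.472, -0.0245, 0.198]
tcp_rot: [0.995, -0.098, -0.002, -0.0]
contact_force: [-0.2, 0.0, 0.3]
opening: 1.002
finger_force: 0.0
[ 0.47195321 -0.02451272  0.19796113]
[ 0.54769273 -0.03923447  0.32179877] [-0.62668868  0.76426284  0.11796186 -0.09616968] 65.70646984690485
[0.38816496 0.0132808  1.10438334] [ 0.7060605  -0.70393414  0.05426677 -0.05486721] 42.258968510771865
```

View pics/wrist1.png

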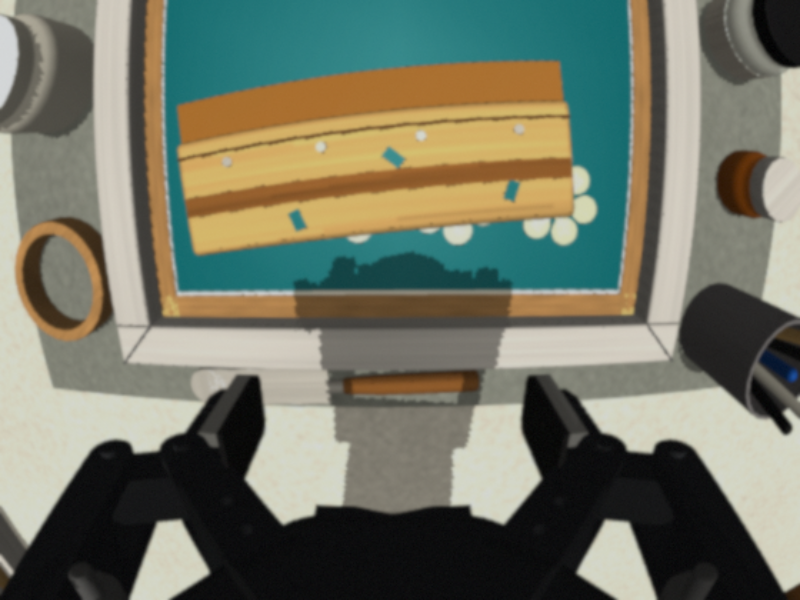

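The wrist picture shows the front outer corners of the frame at (124,362) and (672,358), and the inner front corners of the bar top at about (150,325) and (650,323). The squeegee's back corners are at (195,254) and (574,215).

```bash
cat >> h.py <<'E'
def wpt(c,u,v,z):
    f=210/np.tan(np.radians(c["vfov"])/2)
    x,y=u-c["cx"],v-c["cy"]; r=np.hypot(x,y); t=r/f
    d=np.array([x/r*np.sin(t),y/r*np.sin(t),np.cos(t)])
    w=R.from_quat(c["orientation"]).as_matrix()@d; o=np.array(c["origin"])
    return o+w*(z-o[2])/w[2]
E
python3 - <<'E'
from h import *
import pickle
c=pickle.load(open("wrist1.pkl","rb"))
px=[(124,362),(672,358),(150,325),(650,323)]
L=[(-.155,.205),(-.155,-.205),(-.125,.175),(-.125,-.175)]
o,y,M,r=press_fit([wpt(c,.7*u,.7*v,.047) for u,v in px],L);print("press",o,np.degrees(y),(r*1000).round(1))
S=[wpt(c,.7*u,.7*v,.053) for u,v in [(195,254),(574,215)]]
so,sy,sM,sr=press_fit(S,[(-.049,.12),(-.049,-.12)])
print("sq",so,np.degrees(sy),(sr*1000).round(1),"in press",M.T@(so-o),"back corners",[(M.T@(p[:2]-o)).round(3) for p in S])
s=get_state(); t=s["eef_pos"][:2]
print("tcp in press",M.T@(t-o),"tool yaw",np.degrees(2*np.arctan2(s["tcp_rot"][1],s["tcp_rot"][0])))
for yy in(-.105,-.035,.035,.105): print("flower",yy,o+M@[-.045,yy])
E
```

```text
press [ 0.56412832 -0.04708968] -10.99499048975086 [[ 0.   0.4]
 [ 0.9  1.1]
 [ 0.   0.2]
 [-0.9 -1.7]]
sq [ 0.55347902 -0.02817241] -5.421445790975727 [[-0.2 -1.8]
 [ 0.2  1.8]] in press [-0.01406178  0.01653896] back corners [array([-0.074,  0.129]), array([-0.051, -0.106])]
tcp in press [-0.09325355  0.00422173] tool yaw -11.275658721522346
flower -0.105 [ 0.49992842 -0.14157974]
flower -0.035 [ 0.51327904 -0.07286467]
flower 0.035 [ 0.52662966 -0.0041496 ]
flower 0.105 [0.53998028 0.06456547]
```

```bash
python3 - <<'E'
from h import *
import pickle
c=pickle.load(open("wrist1.pkl","rb"))
f=210/np.tan(np.radians(c["vfov"])/2)
v,u=np.mgrid[255:420,0:560]; x=u-c["cx"];y=v-c["cy"];r=np.hypot(x,y);t=r/f
Z=c["range_z"][255:420]
d=np.stack([x/r*np.tan(t)*Z,y/r*np.tan(t)*Z,Z],-1)
w=np.array(c["origin"])+d@R.from_quat(c["orientation"]).as_matrix().T
s=get_state();l=(w-s["eef_pos"])@R.from_quat(s["tcp_rot"]).as_matrix()*1000
m=(Z>0)&(l[...,2]<40)&(l[...,2]>-40)&(abs(l[...,0])<60)&(abs(l[...,1])<80)
q=l[m]
for lo in range(-40,40,5):
    k=q[(q[:,2]>=lo)&(q[:,2]<lo+5)]
    if len(k): print(lo,len(k),k.min(0).round(),k.max(0).round())
E
```

```text
-40 1022 [  5. -75. -40.] [ 14.  73. -35.]
-35 380 [  0. -65. -35.] [ 13.  63. -30.]
-30 719 [ -4. -57. -30.] [ 11.  49. -25.]
-25 732 [-11. -57. -25.] [ 12.  56. -20.]
-20 727 [-12. -57. -20.] [ 12.  56. -15.]
-15 663 [-12. -57. -15.] [ 11.  56. -10.]
-10 625 [-12. -57. -10.] [12. 55. -5.]
-5 553 [-12. -57.  -5.] [11. 56. -0.]
0 409 [-11. -55.   0.] [11. 54.  5.]
5 125 [-11. -44.   5.] [10. 42.  8.]
```

```bash
python3 -m crank '[[[0,-12,40],0,0],[[0,-12,80],0,0],[[0,-12,120],0,0],[[0,-12,140],0,0],[[0,-12,155],0,0],[[0,-12,155],0,0],[[0,-12,155],0,0]]'; python3 - <<'E'
from h import *
c=read_camera("side")
cv2.imwrite("pics/side2.png",c["frame"][90:330,150:470].repeat(2,0).repeat(2,1))
s=get_state();o=np.array([.5641,-.0471]);a=np.radians(-11);M=np.array([[np.cos(a),-np.sin(a)],[np.sin(a),np.cos(a)]])
print(M.T@(s["eef_pos"][:2]-o))
E
```

```text
time: 2.6
eef_pos: [0.4766, -0.0136, 0.0461]
tcp_rot: [0.995, -0.098, 0.001, 0.0]
contact_force: [0.8, 0.3, -0.6]
opening: 1.001
finger_force: 0.0
[-0.09188203  0.01624951]
```

View pics/side2.png

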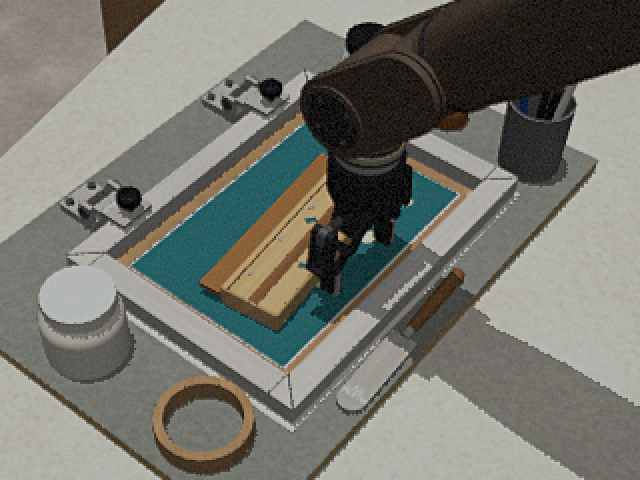

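The side picture shows the fingers down behind the squeegee's back, clear of the front bar. I'll push now.

```bash
python3 -m crank '[[[6,0,3],0,0],[[12,0,3],0,0],[[18,0,3],0,0],[[24,0,3],0,0],[[30,0,3],0,0],[[36,0,3],0,0],[[42,0,3],0,0],[[48,0,3],0,0],[[54,0,3],0,0],[[60,0,3],0,0]]'; python3 -m crank '[[[6,0,0],0,0],[[12,0,0],0,0],[[18,0,0],0,0],[[23,0,0],0,0],[[28,0,0],0,0],[[32,0,0],0,0],[[35,0,0],0,0],[[37,0,0],0,0],[[38,0,0],0,0],[[38,0,0],0,0]]';python3 - <<'E'
from h import *
c=read_camera("top"); import pickle; pickle.dump(c,open("top2.pkl","wb"))
cv2.imwrite("pics/top2.png",cv2.resize(c["frame"][95:305,180:460],(800,600),interpolation=2))
s=get_state();o=np.array([.5641,-.0471]);a=np.radians(-11);M=np.array([[np.cos(a),-np.sin(a)],[np.sin(a),np.cos(a)]])
print(M.T@(s["eef_pos"][:2]-o))
E
```

```text
time: 3.65
eef_pos: [0.5349, -0.0249, 0.042]
tcp_rot: [0.995, -0.098, -0.0, 0.0]
contact_force: [-4.1, 0.9, 1.5]
opening: 0.995
finger_force: 1.8
time: 4.65
eef_pos: [0.572, -0.0322, 0.042]
tcp_rot: [0.995, -0.098, 0.0, 0.0]
contact_force: [-1.8, 0.6, 0.4]
opening: 1.002
finger_force: 0.7
[0.00483843 0.01612006]
```

View pics/top2.png

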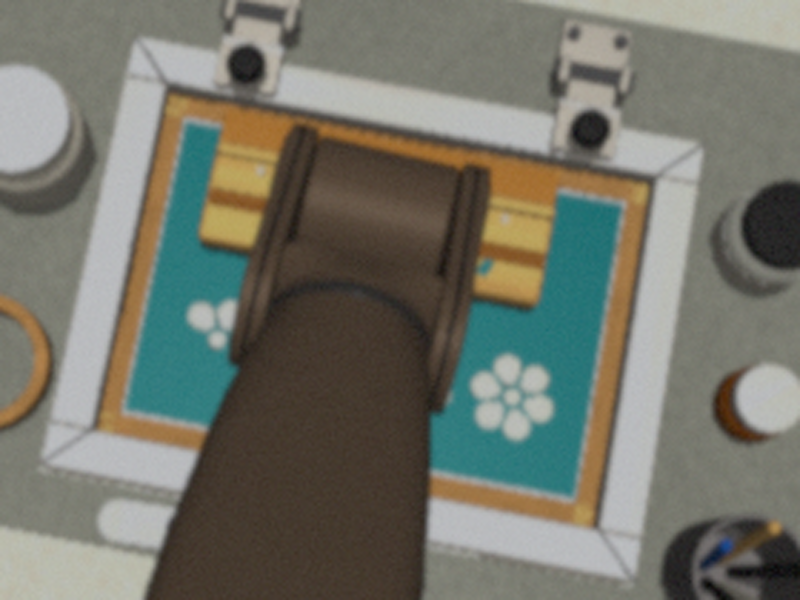

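The squeegee is square to the bar and about 11 mm short of it. The left flower at (215,320) shows only upper petals, and the right one at (512,397) is whole. I'll push the rest until there is contact.

```bash
python3 -m crank '[[[3,0,0],0,0],[[5,0,0],0,0],[[7,0,0],0,0],[[8,0,0],0,0],[[9,0,0],0,0],[[9,0,0],0,0]]'; python3 -m crank '[[[1,0,0],0,0],[[2,0,0],0,0],[[2,0,0],0,0]]'
```

```text
time: 5.3
eef_pos: [0.5806, -0.034, 0.042]
tcp_rot: [0.995, -0.098, -0.0, 0.0]
contact_force: [-1.7, -1.1, -1.0]
opening: 1.0
finger_force: 1.0
time: 5.6
eef_pos: [0.5806, -0.034, 0.0419]
tcp_rot: [0.995, -0.097, -0.003, -0.0]
contact_force: [-8.4, 0.2, 4.9]
opening: 1.0
finger_force: 4.2
```

```bash
python3 -m crank '[[[1,0,0],0,0],[[1,0,0],0,0]]'; python3 -m crank '[[[-10,0,0],0,0],[[-25,0,0],0,0],[[-25,0,-40],0,0],[[-25,0,-80],0,0],[[-60,0,-120],0,150],[[-90,0,-140],0,255],[[-90,0,-140],0,255],[[-90,0,-140],0,255],[[-90,0,-140],0,255]]'; python3 - <<'E'
from h import *
import pickle
c=read_camera("wrist"); pickle.dump(c,open("wrist3.pkl","wb"))
cv2.imwrite("pics/wrist3.png",cv2.resize(c["frame"],(800,600)))
E
```

```text
time: 5.8
eef_pos: [0.5807, -0.0341, 0.0419]
tcp_rot: [0.995, -0.097, -0.004, -0.0]
contact_force: [-11.5, 0.6, 8.0]
opening: 1.0
finger_force: 5.6
time: 6.7
eef_pos: [0.4956, -0.0171, 0.1815]
tcp_rot: [0.995, -0.098, 0.0, -0.0]
contact_force: [-0.2, 0.4, 0.1]
opening: 0.146
finger_force: 0.0
```

View pics/wrist3.png

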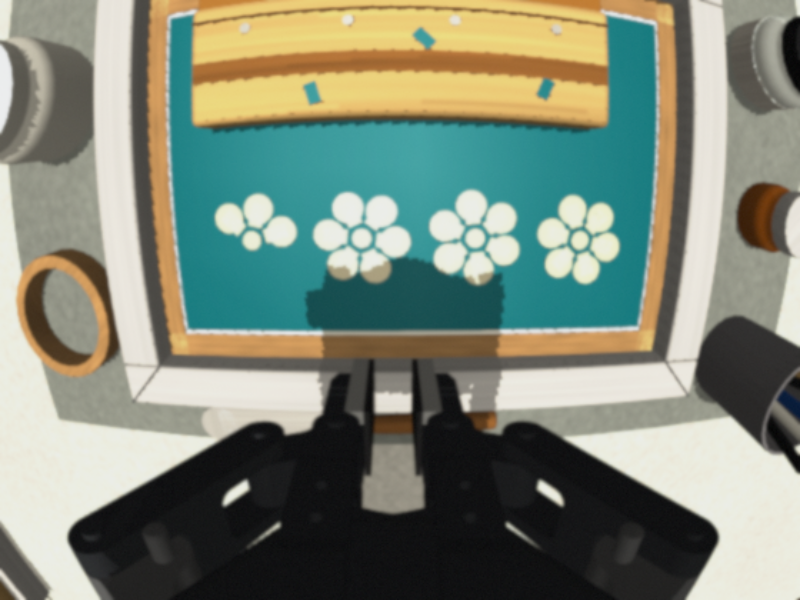

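The leftmost flower is bad, with its centre dot at (252,241). The squeegee's back edge runs from (194,126) to (606,126), square to the frame.

```bash
python3 - <<'E'
from h import *
import pickle
c=pickle.load(open("wrist3.pkl","rb"))
p=wpt(c,.7*252,.7*241,.025);print("dot",p)
px=[(132,401),(691,395)]
o,y,M,r=press_fit([wpt(c,.7*u,.7*v,.047) for u,v in px],[(-.155,.205),(-.155,-.205)]);print(o,np.degrees(y),M.T@(p[:2]-o))
print("back",[(M.T@(wpt(c,.7*u,.7*v,.05)[:2]-o)).round(4) for u,v in[(194,122),(606,122)]])
s=get_state();t=np.array([*p[:2],.06])
print("tool shift mm",R.from_quat(s["tcp_rot"]).as_matrix().T@(t-s["eef_pos"])*1000,s["eef_pos"])
E
```

```text
dot [0.5382746  0.06558116 0.025     ]
[ 0.56328674 -0.04725293] -11.043573637609425 [-0.04616294  0.10595339]
back [array([0.0297, 0.1305]), array([ 0.0296, -0.1067])]
tool shift mm [ 25.97155916 -89.37954125 120.99637726] [ 0.49546179 -0.01704701  0.18100825]
```

```bash
python3 -m crank '[[[13,-45,0],0,255],[[26,-89,20],0,255],[[26,-89,60],0,255],[[26,-89,90],0,255],[[26,-89,110],0,255],[[26,-89,118],0,255],[[26,-89,122],0,255],[[26,-89,122],0,255],[[26,-89,122],0,255],[[26,-89,122],0,255]]'; python3 -m crank '[[[0,0,0],0,255],[[0,0,0],0,255],[[0,0,0],0,255],[[0,0,0],0,255],[[0,0,0],0,255],[[0,0,0],0,255],[[0,0,0],0,255],[[0,0,0],0,255],[[0,0,0],0,255],[[0,0,0],0,255]]'; python3 - <<'E'
from h import *
c=read_camera("side")
cv2.imwrite("pics/side4.png",c["frame"][90:330,150:470].repeat(2,0).repeat(2,1))
E
```

```text
time: 7.75
eef_pos: [0.5391, 0.0651, 0.0614]
tcp_rot: [0.995, -0.098, 0.001, -0.0]
contact_force: [-0.2, -0.2, 0.1]
opening: -0.0
finger_force: 0.0
time: 8.75
eef_pos: [0.5381, 0.0653, 0.06]
tcp_rot: [0.995, -0.098, -0.0, -0.0]
contact_force: [-0.4, 0.4, -0.1]
opening: -0.004
finger_force: 0.0
```

View pics/side4.png

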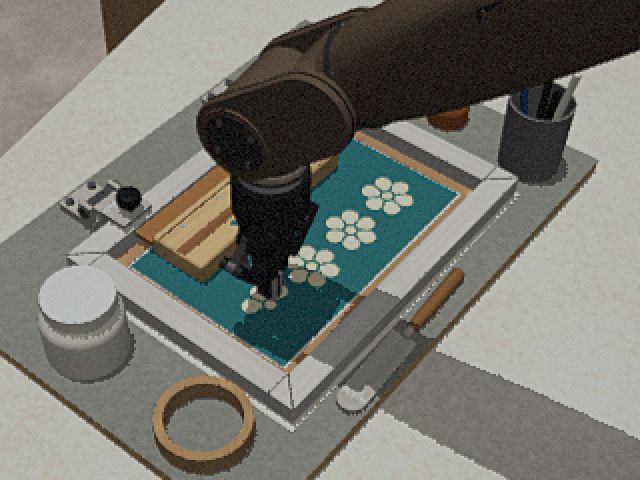

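The side picture shows the fingertips just above the bad flower, with the squeegee along the bar and everything else in place. I'll hold a while longer and then hand in.

```bash
for i in 1 2; do python3 -m crank '[[[0,0,0],0,255],[[0,0,0],0,255],[[0,0,0],0,255],[[0,0,0],0,255],[[0,0,0],0,255],[[0,0,0],0,255],[[0,0,0],0,255],[[0,0,0],0,255],[[0,0,0],0,255],[[0,0,0],0,255]]' | head -2; done; python3 -c "
from plant import ctrl
print(ctrl.sign_off())"
```

```text
time: 9.8
eef_pos: [0.5381, 0.0653, 0.06]
time: 10.8
eef_pos: [0.538, 0.0653, 0.06]
the job is handed in; nothing more can be done
None
```

I pushed the squeegee up to the clamp-side bar and finished pointing at the bad flower, the leftmost one, holding the fingertips about 16 mm above its centre for about three seconds; I handed the job in at 10.8 s, and no verdict came back.

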